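# Lock the height-stop screw of a microscope foot

## Robot

A 6-joint arm with a two-finger parallel gripper is mounted at the origin on the work surface. World frame = base frame: x ahead of the robot, y to its left, z up, the work surface at z = 0. Lengths are in mm, angles in rad, forces in N, time in s.
With the tool pointing down it reaches from about 350 to 925 mm from the base axis. Payload 6.4 kg.
Tool frame: the origin (TCP) lies at the very end of the fingers, on their centre line; the grasp point (between the pads) lies 19 mm behind it; z points along the fingers, y is the direction in which the jaws open and shut (so a half turn about z gives the same grasp; the last joint's range is limited). The gripper opens to 94 mm and grips with 3 to 60 N. Pads are 16 mm wide; open, the fingers measure 119 mm over their backs; the gripper's body (75 mm by 177 mm) begins 78 mm behind the grasp point.
Start: joints at [-1.472, 0.245, 1.558, -0, 1.339, -0.174], TCP at [175.133, -625.973, 205.455] pointing down, gripper open.
Joint ranges: [-3.13, 3.13], [-1.02, 2.26], [0.13, 2.54], [-0.95, 4.09], [0.21, 2.88], [-2.74, 2.74]. Speed limits (rad/s): [2.57, 2.57, 3.14, 3.14, 3.14, 3.14].

## Interface

Orientations are given as a rotation vector (axis times angle).
In Python, from cell import robot gives the robot as it stands.
- The arm moves only by the tool servo_tool, never from a script. Its argument "commands" is a list of rows, each a list of 7 numbers: the shift along the tool's x, y, z in mm, then the turn, a rotation vector about the tool's x, y, z in degrees, then the opening, from 0 (shut) to 1 (fully open). A call has 1 to 8 rows; each row is the pose to reach, as a shift and turn from the pose measured when the call began, along the tool's axes at that moment; what a row does not reach only later rows make up. A row lasts 1/8 s, in which the tool goes at most 62.5 mm and 10.7 degrees, less where a joint would pass 70% of its speed; a pose out of reach is approached as far as the arm can. A call with a gripper value outside its range is refused whole. The fingers move at their own pace and stop on an object; "newtons" is the grip in N (left out, the last holds). Time passes only in rows, so rows that repeat a pose let the fingers close. It gives the time, the measured TCP pose, the force and the opening at its end, in the units of the state.
- robot.read_state(): the state, without advancing time (a new reading comes with each control period).
- robot.camera(name): name is "scene" or "top"; returns the picture (480x640x3 uint8, red, green, blue); there is no depth.
- robot.camera_model(name): a dict with "vfov" (degrees; the focal length in pixels is half the picture's height over the tangent of half this angle, whatever the lens; pixels are square), "cx", "cy" (the principal point, pixels), "extrinsics" (4x4, takes a point from camera to world coordinates). Camera axes: x right, y up, looking along -z (the intrinsics and any distortion apply to the point x, -y, -z); pixel columns grow to the right and rows downward; lengths in mm; the calibration is good to about 2 mm. A picture is of the moment at which its call begins. camera_model takes no time and is no camera call.
- robot.hand_in(): hands the job in, once; it reports no verdict.
Trained networks look in the newest picture that a camera, given by its name, has taken for a name from the list of things; names that differ only in an ending like _2 or _b are one class to them, and where a whole thing is asked for, a point or a joint stands for the part that bears it (a point fixed in the world has none). Each returns a list of dicts, best first, with "score" (0 to 1); they miss things now and then, are a little off and sometimes report something else, mostly with a low value. They report only what shows in the picture. A call takes as long as a camera call. They do not tell look-alikes from the thing itself.
- robot.find_in(camera, target): "bbox" ([left, top, width, height] as shares, 0 to 1, of the picture: columns of its width, rows of its height, round what is visible of it).
- robot.cut_out(camera, target): "pixels" (480x640 bool, what is visible of it) and "bbox" ([left, top, width, height] as shares, 0 to 1, of the picture: columns of its width, rows of its height, round what is visible of it).
- robot.place_of(camera, target): "xy" ([column, row] as shares, 0 to 1, of the picture: columns of its width, rows of its height: a listed point, or the origin of a listed thing).
The state is a dict: "t": time; "joint_positions": joint angles; "qd": joint speeds; "tau": joint torques, N m; "tcp_pos": TCP position; "ee_rot": TCP orientation; "wrist_force": force on the tool from outside, world axes, zero at the start; "wrist_torque": the same for the moment, N m; "opening": opening from 0.0 (shut) to 1.0 (fully open).
Only numpy, scipy, OpenCV 4.12 (cv2) and the standard library are available. Lean on these libraries where they do the work, as an engineer would, in place of code of your own. Each camera call takes 0.05 s, during which the arm holds its last target. There are 200 camera calls.

## Task

Lower the wide-jawed holding fork over the flats of the upright screw on the microscope foot, so that it lies down level with its handle between the two posts of the rest and keeps the screw from turning. Then turn the locknut clockwise (seen from above) by its upright pin until it stops, without letting the screw turn away with it. Leave the fork seated there, and leave the narrow fork, the eyepiece and the objective alone.

Things in the scene. Friction and masses are not known exactly. Their poses are not given: they have to be found in the camera images.
- fork_grip (a point): Wide-jawed loose holding fork: flat steel, 14 mm thick, 190 long, black upright grip on top (60 long, 16 wide, 36 high). Point: grip centre, 32 mm above the underside; x axis to the jaw, z up. Two prongs, 27 mm apart inside, 12 wide, from 50 to 105 mm ahead (+x); open at the front. Handle bar 16 wide, ends 85 mm behind. Point 78 mm short of the screw axis = jaw centred on the screw.
- screw_top (a point): Top of the upright steel screw in the fixed grey microscope foot, 80 mm above the bench. Tang 34 mm long (its x), 20 across two flats (y), top 10 mm gabled at 45 deg. It stands on a 44 mm collar, 28 mm below this point, which carries the fork. Starts with x pointing away from the rest within 5 deg; loose: turns along with the locknut unless held; in the seated fork it has up to 20 deg of play.
- rest (a point): Centre of the flat top of the foot's rest block, 52 mm above the bench, level with the collar, 138 mm from the screw axis. x axis points to the screw, z up. Two posts 24 mm high, 48 mm apart inside (y); the fork's handle lies between them. With the fork seated, its grip centre is 60 mm along +x and 32 mm above this point.
- nut_pin (a point): Upright round steel pin that turns the locknut (dark knurled ring, 64 mm across, below the collar): 16 mm across, from 28 to 88 mm above the bench; point on its axis, 20 mm below its top. On a bar, 95 mm from the screw axis, on the side away from the rest; circles that axis. About 3 N at the pin turns it on the held screw.
- locknut (a joint): Angle of the locknut on the screw (relative to the screw), rad: it grows clockwise seen from above, is 0 to 0.3 at the start, and comes to a hard stop at 1.3, where the nut is tight.
- narrow_fork: Bystander: a holding fork like the other, same length and grip, but its prongs are only 11 mm apart, so it does not go over the screw. The origin is under the grip centre, x axis to the jaw.
- eyepiece: Bystander: black eyepiece standing on the bench, 38 mm across, 66 mm tall; origin at the centre of its underside.
- objective: Bystander: small steel objective standing on the bench, 28 mm across, 46 mm tall; origin at the centre of its underside.
Things that resemble listed ones, but are neither listed nor needed, are in the scene too. What is shaped like the part that bears fork_grip but blue or pink is not meant.

How it is judged:
By the outcome, as a careful person would: the job done as asked, in the order asked, and still so for the second after the job is handed in, with the robot touching nothing.
It also fails if it takes over 58 s, if anything falls off the work surface, if the arm or the gripper's body presses on something with over 40 N, if the wrist force passes 120 N, or if a joint passes its speed limit or range.

## Working session

There is one attempt and no reset: what is moved stays moved. The work goes in short steps, Python scripts to look and compute and a tool call to move; the robot and the scene stay as the last step left them, time stands still between calls to the robot, and variables do not carry over. Pictures are saved under pics/ and viewed, about 8 in all and at most 12, crops included, and the job is handed in when it is done.

Besides the shell and the picture viewer there is one more tool, called by a JSON object that holds its "name" and its "arguments", one argument or row to a line. servo_tool: Moves the arm, as the interface text tells. Its arguments: {"type":"object","properties":{"commands":{"type":"array"},"newtons":{"type":"number"}},"required":["commands"]}

```bash
mkdir -p pics; ls
python3 - <<'E'
from cell import robot
import cv2,numpy as np
for c in("scene","top"):
    im=robot.camera(c); cv2.imwrite(f"pics/{c}0.png",im[:,:,::-1])
    m=robot.camera_model(c); print(c,{k:(np.round(v,3).tolist() if not isinstance(v,str) else v) for k,v in m.items()})
    for t in("fork_grip","screw_top","rest","nut_pin","narrow_fork","eyepiece","objective"):
        print(t,[(np.round(np.array(d["xy"])*[640,480],1).tolist(),round(d["score"],2)) for d in robot.place_of(c,t)][:4])
s=robot.read_state();print(s)
E
```

```text
pics
scene {'vfov': 57.207, 'cx': 314.054, 'cy': 236.263, 'extrinsics': [[-0.373, -0.474, 0.798, 1215.344], [0.928, -0.194, 0.319, 154.136], [0.003, 0.859, 0.512, 519.084], [0.0, 0.0, 0.0, 1.0]]}
fork_grip [([149.0, 305.5], 0.85), ([230.4, 236.0], 0.78), ([170.6, 218.7], 0.74), ([302.9, 197.6], 0.57)]
screw_top [([454.2, 262.2], 0.57)]
rest [([476.3, 242.6], 0.66)]
nut_pin [([470.9, 303.5], 0.65)]
narrow_fork []
eyepiece [([348.9, 353.4], 0.67)]
objective [([271.2, 320.0], 0.82)]
top {'vfov': 51.83, 'cx': 312.226, 'cy': 240.734, 'extrinsics': [[-0.021, 0.983, -0.18, 369.805], [-1.0, -0.022, -0.003, -111.348], [-0.006, 0.18, 0.984, 983.901], [0.0, 0.0, 0.0, 1.0]]}
fork_grip [([509.5, 252.8], 0.98), ([389.7, 366.2], 0.73), ([411.7, 124.5], 0.67), ([418.3, 247.4], 0.56)]
screw_top [([179.9, 248.1], 0.73)]
rest [([160.3, 318.7], 0.8)]
nut_pin [([156.1, 205.2], 0.7)]
narrow_fork [([329.8, 262.9], 0.62)]
eyepiece [([250.6, 164.3], 0.67)]
objective [([323.1, 167.3], 0.61)]
{'t': 0.8, 'joint_positions': array([-1.47211562e+00,  2.45071322e-01,  1.55780606e+00, -2.75572199e-05,
        1.33868256e+00, -1.74054310e-01]), 'qd': array([ 0.00084117, -0.00121084,  0.00101755, -0.00137685, -0.00056339,
        0.00036136]), 'tau': array([ 7.61093888e-04, -4.15805876e+01, -3.14857650e+01,  6.85922988e-02,
        2.89284886e-02, -2.27545206e-05]), 'tcp_pos': array([ 175.11640227, -625.98033562,  205.47035121]), 'ee_rot': array([ 3.11239447e+00,  4.27090150e-01, -4.40318563e-05]), 'wrist_force': array([ 0.59876342, -0.04333314,  1.24538504]), 'wrist_torque': array([-0.00041415, -0.0404074 , -0.01574761]), 'opening': 1.000459187702249}
```

View pics/top0.png

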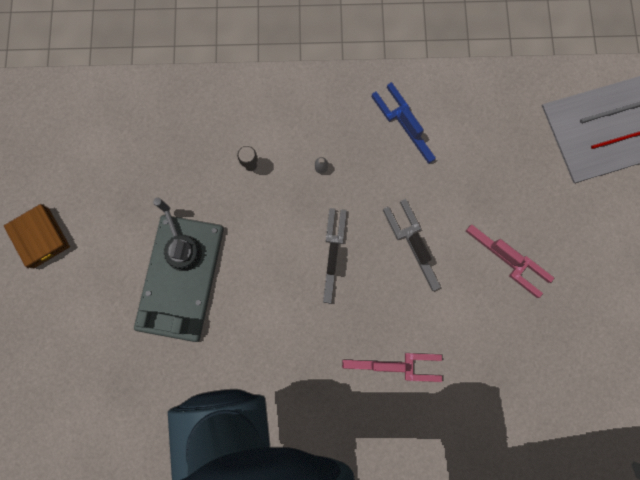

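View pics/scene0.png

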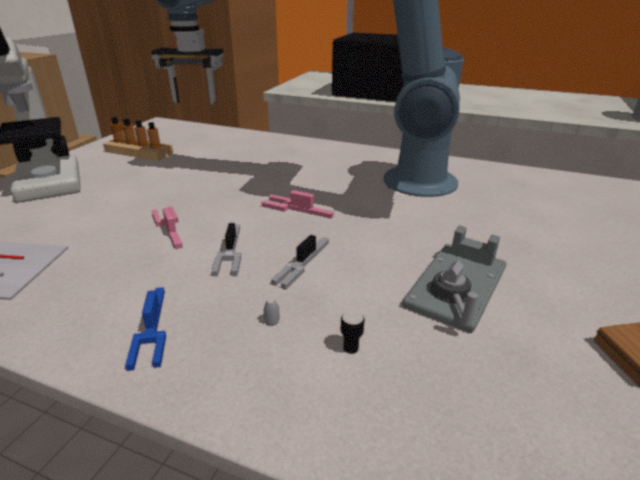

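The wide steel fork is at top (418,247) / scene (230,236), with the narrow one left of it at top (333,260). The foot is at top (180,270), with the rest toward the robot.

```bash
cat > h.py <<'E'
from cell import robot
import numpy as np, cv2
def ray(c,uv):
    m=robot.camera_model(c);f=240/np.tan(np.radians(m["vfov"])/2);E=np.array(m["extrinsics"])
    d=E[:3,:3]@np.array([(uv[0]-m["cx"])/f,-(uv[1]-m["cy"])/f,-1]);return E[:3,3],d/np.linalg.norm(d)
def plane(c,uv,z):
    o,d=ray(c,uv);return o+d*(z-o[2])/d[2]
def tri(a,b):
    A=0;B=0
    for o,d in(ray("scene",a),ray("top",b)):
        P=np.eye(3)-np.outer(d,d);A=A+P;B=B+P@o
    return np.linalg.solve(A,B)
def proj(c,p):
    m=robot.camera_model(c);f=240/np.tan(np.radians(m["vfov"])/2);E=np.array(m["extrinsics"])
    q=E[:3,:3].T@(np.array(p,float)-E[:3,3]);return np.array([m["cx"]+f*q[0]/-q[2],m["cy"]-f*q[1]/-q[2]])
def crop(c,x,y,w,h,k,name):
    im=robot.camera(c);cv2.imwrite("pics/"+name,cv2.resize(im[y:y+h,x:x+w,::-1],None,fx=k,fy=k,interpolation=cv2.INTER_CUBIC))
E
python3 - <<'E'
from h import *
np.set_printoptions(precision=1,suppress=True)
for n,a,b,z in(("grip",(230.4,236),(418.3,247.4),32),("screw",(454.2,262.2),(179.9,248.1),80),("rest",(476.3,242.6),(160.3,318.7),52),("pin",(470.9,303.5),(156.1,205.2),68),("eye",(348.9,353.4),(250.6,164.3),0),("obj",(271.2,320),(323.1,167.3),0)):
    print(n,tri(a,b),plane("scene",a,z),plane("top",b,z))
# masks
for d in robot.cut_out("top","fork_grip"):
    p=d["pixels"]; ys,xs=np.nonzero(p)
    q=np.array([plane("top",(x,y),14)[:2] for x,y in zip(xs,ys)]); m=q.mean(0); w,v=np.linalg.eigh(np.cov((q-m).T))
    print(d["score"],xs.mean(),ys.mean(),m,v[:,1],len(xs))
im=robot.camera("top");a=cv2.resize(im[190:350,120:240,::-1],None,fx=3.5,fy=3.5,interpolation=cv2.INTER_CUBIC);b=cv2.resize(im[190:350,370:450,::-1],None,fx=3.5,fy=3.5,interpolation=cv2.INTER_CUBIC)
cv2.imwrite("pics/t1.png",np.hstack([a,b]))
E
```

```text
grip [ 525.9 -315.4   33.3] [ 524.  -316.7   32. ] [ 526.1 -315.6   32. ]
screw [525.9 140.9  81.8] [520.8 144.9  80. ] [526.7 137.1  80. ]
rest [398.3 176.6  58.3] [386.7 177.5  52. ] [398.6 177.9  52. ]
pin [613.  185.5  69.2] [612.5 183.3  68. ] [613.1 188.3  68. ]
eye [717.2  16.8  -7. ] [723.9  18.4   0. ] [714.6  16.3   0. ]
obj [ 702.8 -132.6    2.5] [ 699.9 -131.7    0. ] [ 704.6 -134.7    0. ]
0.96 397.9934640522876 365.953431372549 [ 301.  -267.1] [0.1 1. ] 1224
0.94 404.65318957771785 119.54716981132076 [ 800.3 -307. ] [-0.9 -0.5] 1113Traceback (most recent call last):
  File "<stdin>", line 8, in <module>
  File "h.py", line 7, in plane
    o,d=ray(c,uv);return o+d*(z-o[2])/d[2]
        ~~~^^^^^^
  File "h.py", line 4, in ray
    m=robot.camera_model(c);f=240/np.tan(np.radians(m["vfov"])/2);E=np.array(m["extrinsics"])
ValueError: time passes only in moves, steps and waits
```

```bash
sed -i 's/robot.camera_model(c)/M[c]/' h.py; sed -i '2a M={c:robot.camera_model(c) for c in("scene","top")}' h.py
python3 - <<'E'
from h import *
im=robot.camera("top");a=cv2.resize(im[190:350,120:240,::-1],None,fx=3.5,fy=3.5,interpolation=cv2.INTER_CUBIC);b=cv2.resize(im[190:350,370:450,::-1],None,fx=3.5,fy=3.5,interpolation=cv2.INTER_CUBIC)
cv2.imwrite("pics/t1.png",np.hstack([a,b]))
print(robot.read_state()["t"])
E
```

```text
0.9
```

View pics/t1.png

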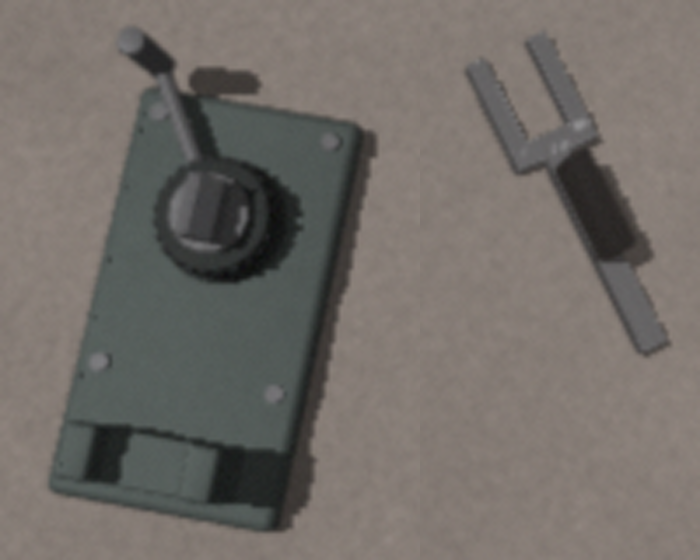

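Left crop: pin top at top (157.7,202), tang centre at (178.6,249.4), ridge nearly vertical. Right crop: fork prong tips at (386,209) and (404,201), handle end at (436,289).

```bash
cat >> h.py <<'E'
np.set_printoptions(precision=1,suppress=True)
from scipy.spatial.transform import Rotation as R
def rel(p,hdg,s=None):
    "shift (tool axes) and z turn (deg) to TCP p, tool x heading hdg deg, pointing down"
    s=s or robot.read_state();R0=R.from_rotvec(s["ee_rot"])
    Rt=R.from_euler("z",hdg,degrees=True)*R.from_euler("x",180,degrees=True)
    return R0.inv().apply(np.array(p)-s["tcp_pos"]),np.degrees((R0.inv()*Rt).as_rotvec())
E
python3 - <<'E'
from h import *
L=lambda x,y,z:plane("top",(120+x/3.5,190+y/3.5),z)
F=lambda x,y,z:plane("top",(370+(x-420)/3.5,190+y/3.5),z)
for a,b,z in(((55,490),(145,100),15),((275,525),(360,130),15),((98,361),(158,110),15),((274,394),(331,142),15)):
    d=L(*b,z)-L(*a,z);print("foot",np.degrees(np.arctan2(d[1],d[0])),np.linalg.norm(d))
print("screw",L(205,208,80),"pin",L(132,42,88))
t=(F(466,70,14)+F(550,38,14))/2;e=F(654,350,14);d=t-e;u=d/np.linalg.norm(d)
print("fork",np.linalg.norm(d),np.degrees(np.arctan2(d[1],d[0])),"grip",e+u*85,"from tip",t-u*105, "posts", L(75,425,76),L(215,447,76))
g=(e+u*85+t-u*105)/2
print(proj("top",[*g[:2],50]),proj("scene",[*g[:2],50]))
print(rel([*g[:2],120],24))
print(rel([*g[:2],16],24))
E
```

```text
foot -10.894640911633505 224.1071290527864
foot -11.322911502751108 225.5623035090913
foot -11.43312515308534 146.22820233020036
foot -11.770143698995517 145.87644117255758
screw [524.2 139.5  80. ] pin [613.9 179.   88. ]
fork 186.95514479799812 22.902377619305742 grip [ 522.  -317.6   14. ] from tip [ 519.2 -318.8   14. ] posts [411.7 205.4  76. ] [398.8 132.   76. ]
[421.8 248.6] [229.8 227.9]
(array([ 415.7, -203.4,   85.5]), array([ 0. ,  0. , -8.4]))
(array([ 415.7, -203.4,  189.5]), array([ 0. ,  0. , -8.4]))
```

{"name": "servo_tool", "arguments": {
  "commands": [
    [417,-203,85,0,0,-7.4,1],
    [417,-203,85,0,0,-7.4,1],
    [417,-203,85,0,0,-7.4,1],
    [417,-203,85,0,0,-7.4,1],
    [417,-203,85,0,0,-7.4,1],
    [417,-203,85,0,0,-7.4,1],
    [417,-203,85,0,0,-7.4,1],
    [417,-203,85,0,0,-7.4,1]
  ],
  "newtons": 40
}}

```text
t: 1.9
tcp_pos: [523.6, -315.7, 119.9]
ee_rot: [-3.077, -0.631, 0.0]
wrist_force: [0.2, -0.5, -0.5]
opening: 0.999
```

Run:
```python
from h import *
im=robot.camera("scene");
a=cv2.resize(im[150:310,150:310,::-1],None,fx=3.5,fy=3.5,interpolation=cv2.INTER_CUBIC)
cv2.imwrite("pics/s2.png",a)
s=robot.read_state();print(s["t"],s["tcp_pos"],proj("scene",s["tcp_pos"]),s["wrist_force"])
print(rel([522,-317.5,16],23))
```

```text
1.95 [ 525.1 -313.5  119.2] [227.5 200.1] [-0.4  2.3  0. ]
(array([ -4.5,   2.7, 103.2]), array([-0.1, -0.1,  0.3]))
```

View pics/s2.png

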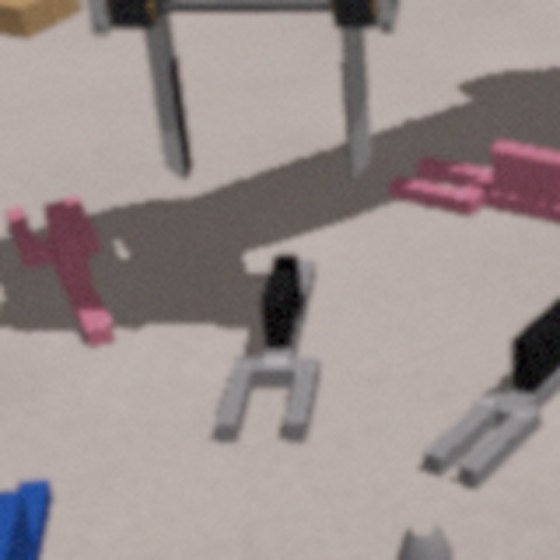

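The gripper stands over the wide fork, its grip at scene (231,236), which agrees with the estimate.

{"name": "servo_tool", "arguments": {
  "commands": [
    [-3,2,50,0,0,0,1],
    [-3,2,90,0,0,0,1],
    [-3,2,103,0,0,0,1],
    [-3,2,103,0,0,0,0.1],
    [-3,2,103,0,0,0,0.1],
    [-3,2,103,0,0,0,0.1],
    [-3,2,103,0,0,0,0.1],
    [-3,2,103,0,0,0,0.1]
  ],
  "newtons": 40
}}

```text
t: 2.95
tcp_pos: [523.3, -316.4, 16.6]
ee_rot: [-3.075, -0.633, -0.002]
wrist_force: [0.6, 0.6, -0.3]
opening: 0.506
```

Run:
```python
from h import *
s=robot.read_state();print(s["t"],s["tcp_pos"],s["opening"]*94,s["wrist_force"],np.degrees(2*np.arctan2(s["ee_rot"][1],s["ee_rot"][0])))
```

```text
2.95 [ 523.3 -316.4   16.6] 47.58600290436596 [ 0.6  0.6 -0.3] -336.72215665940115
```

Continue closing, aiming for 0.05.

{"name": "servo_tool", "arguments": {
  "commands": [
    [0,0,0,0,0,0,0.05],
    [0,0,0,0,0,0,0.05],
    [0,0,0,0,0,0,0.05],
    [0,0,0,0,0,0,0.05],
    [0,0,0,0,0,0,0.05],
    [0,0,0,0,0,0,0.05]
  ],
  "newtons": 50
}}

```text
t: 3.7
tcp_pos: [523.4, -316.6, 16.6]
ee_rot: [-3.076, -0.634, -0.002]
wrist_force: [-0.3, -0.8, -0.6]
opening: 0.171
```

{"name": "servo_tool", "arguments": {
  "commands": [
    [0,0,-60,0,0,0,0.05],
    [0,0,-120,0,0,0,0.05],
    [0,0,-150,0,0,0,0.05],
    [0,0,-150,0,0,0,0.05]
  ]
}}

```text
t: 4.2
tcp_pos: [524.2, -317.6, 169.0]
ee_rot: [3.075, 0.634, 0.006]
wrist_force: [1.2, 0.0, -3.3]
opening: 0.165
```

Run:
```python
from h import *
s=robot.read_state();print(s["t"],s["tcp_pos"],s["opening"]*94,s["wrist_force"],s["wrist_torque"])
u=np.array([np.cos(np.radians(-11.5)),np.sin(np.radians(-11.5)),0])
g=np.array([525,139.5,0])-78*u
print(g,rel(g+[0,0,166],-11.5))
```

```text
4.2 [ 524.2 -317.6  169. ] 15.481588005748886 [ 1.2  0.  -3.3] [-0.  0. -0.]
[448.6 155.1   0. ] (array([ 117.3, -464.1,    2. ]), array([ 0.1, -0.2, 34.8]))
```

{"name": "servo_tool", "arguments": {
  "commands": [
    [117,-464,2,0,0,34.8,0.05],
    [117,-464,2,0,0,34.8,0.05],
    [117,-464,2,0,0,34.8,0.05],
    [117,-464,2,0,0,34.8,0.05],
    [117,-464,2,0,0,34.8,0.05],
    [117,-464,2,0,0,34.8,0.05],
    [117,-464,2,0,0,34.8,0.05],
    [117,-464,2,0,0,34.8,0.05]
  ]
}}

```text
t: 5.2
tcp_pos: [445.4, 157.0, 162.9]
ee_rot: [3.124, -0.312, -0.001]
wrist_force: [0.3, -0.3, -3.6]
opening: 0.171
```

{"name": "servo_tool", "arguments": {
  "commands": [
    [0,0,30,0,0,0,0.05],
    [0,0,45,0,0,0,0.05],
    [0,0,45,0,0,0,0.05]
  ]
}}

```text
t: 5.58
tcp_pos: [443.4, 156.4, 115.3]
ee_rot: [3.123, -0.313, -0.01]
wrist_force: [-0.5, -0.7, -2.3]
opening: 0.169
```

Run:
```python
from h import *
s=robot.read_state();print(s["t"],s["tcp_pos"],s["opening"]*94,s["ee_rot"])
a=robot.camera("top")[170:350,100:260,::-1];b=robot.camera("scene")[180:360,380:560,::-1]
cv2.imwrite("pics/p3.png",np.hstack([cv2.resize(q,None,fx=2.3,fy=2.3,interpolation=cv2.INTER_CUBIC) for q in(a,b)]))
```

```text
5.575 [443.4 156.4 115.3] 15.929799896402496 [ 3.1 -0.3 -0. ]
```

View pics/p3.png

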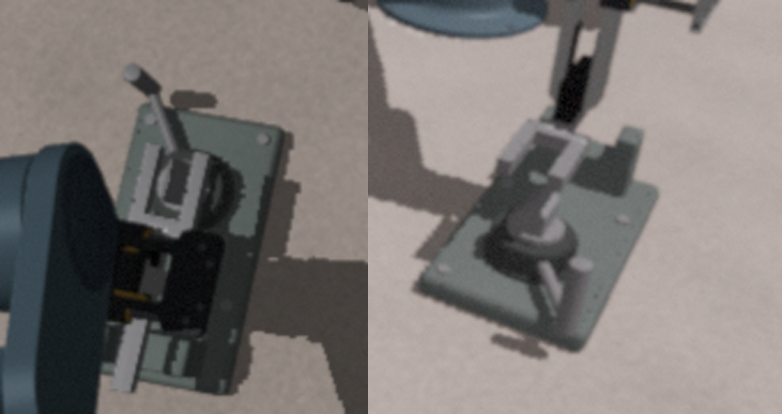

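Fork hovers over the screw: in the top view the prong tips are at (165,233) and (187,237) with the tang between them; in the scene view the tang is at about (458,268).

Run:
```python
from h import *
s=robot.read_state();p=s["tcp_pos"]
h=np.degrees(2*np.arctan2(s["ee_rot"][1],s["ee_rot"][0]));Rm=R.from_rotvec(s["ee_rot"]).as_matrix();u=Rm[:,0];v=np.cross([0,0,1],u)
print("heading",h,"tilt",Rm[2,:2],Rm[:,2])
zt=p[2]-2.5
m=(plane("top",(164.8,233),zt)+plane("top",(187.4,237.4),zt))/2
print("tips mid rel grip along/across",(m-p)@u,(m-p)@v)
for c in("top","scene"):
    for t in("screw_top","fork_grip","rest","nut_pin"):
        for d in robot.place_of(c,t)[:4]:
            uv=np.array(d["xy"])*[640,480]
            if c=="top" and uv[0]>260 or c=="scene" and uv[0]<400: continue
            z={"screw_top":80,"fork_grip":p[2]+15.4,"rest":52,"nut_pin":68}[t];q=plane(c,uv,z)
            print(c,t,uv,round(d["score"],2),q,"rel TCP",(q-p)@u,(q-p)@v)
# predicted fork geometry px
for n,q in(("Ltip",(105,19.5,-2.6)),("Rtip",(105,-19.5,-2.6))):
    w=p+u*q[0]+v*q[1]+[0,0,q[2]];print(n,proj("top",w),proj("scene",w))
```

```text
heading -11.479413992988544 tilt [-0.  0.] [-0. -0. -1.]
tips mid rel grip along/across 100.84219352679568 -1.4777275512072505
top screw_top [177.3 249.2] 0.66 [524.7 142.   80. ] rel TCP 80.36345740066729 1.5651575331308965
top fork_grip [157.4 293.1] 0.73 [439.7 159.2 133.3] rel TCP -6.358538161740976 1.5365728828485608
top fork_grip [249.1 166.8] 0.69 [663.3   1.7 133.3] rel TCP 244.03742334903941 -108.32268079110445
top rest [160.6 321.7] 0.65 [393.  177.2  52. ] rel TCP -55.65910108464619 9.870762945867655
scene screw_top [453.4 264. ] 0.92 [527.2 144.2  80. ] rel TCP 82.32827823093676 4.27148619636162
scene fork_grip [469.7 218.4] 0.82 [446.5 155.4 133.3] rel TCP 0.9973732853977212 -0.8096969972877557
scene rest [476.7 242.7] 0.9 [386.7 178.2  52. ] rel TCP -62.01181596138041 9.635441916079637
scene nut_pin [473.3 303.7] 0.78 [611.6 186.9  68. ] rel TCP 156.61101476274686 62.90403868233445
Ltip [165.3 231. ] [461.4 255.8]
Rtip [186.4 234.7] [438.8 248.9]
```

{"name": "servo_tool", "arguments": {
  "commands": [
    [3,-3,14,0,0,1.5,0.05],
    [3,-3,14,0,0,1.5,0.05],
    [3,-3,14,0,0,1.5,0.05]
  ]
}}

```text
t: 6.45
tcp_pos: [448.9, 159.2, 103.8]
ee_rot: [3.12, -0.353, -0.002]
wrist_force: [-0.7, -0.5, -3.0]
opening: 0.167
```

Run:
```python
from h import *
s=robot.read_state();p=s["tcp_pos"];print(s["t"],p,s["wrist_force"])
a=robot.camera("top")[200:330,140:205,::-1];b=robot.camera("scene")[215:315,425:495,::-1]
a=cv2.resize(a,None,fx=4.6,fy=4.6,interpolation=cv2.INTER_CUBIC);b=cv2.resize(b,None,fx=6,fy=6,interpolation=cv2.INTER_CUBIC)
b=cv2.resize(b,(420,600));a=a[:598];b=b[:598]
cv2.imwrite("pics/p4.png",np.hstack([a,b]))
print(a.shape)
L=lambda x,y,z:plane("top",(120+x/3.5,190+y/3.5),z)
print("posts mid",L(139,443,76))
```

```text
6.45 [448.9 159.2 103.8] [-0.7 -0.5 -3. ]
(598, 299, 3)
posts mid [401.7 171.6  76. ]
```

View pics/p4.png

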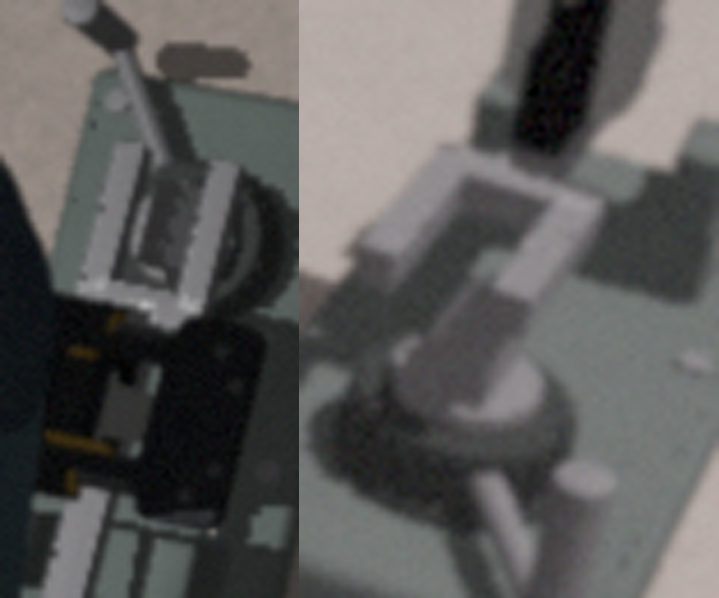

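The fork is clear above the tang and roughly centred: prong centreline near crop x 161, dark tang at 148–195. The tang's lit and shaded faces are ambiguous, so I'll overlay a model on the unobstructed first pictures.

Run:
```python
from h import *
def draw(im,c,x0,y0,k,S,h):
    u=np.array([np.cos(np.radians(h)),np.sin(np.radians(h)),0]);v=np.array([-u[1],u[0],0])
    W=lambda a,b,z:((proj(c,S+u*a+v*b+[0,0,z])+.5-[x0,y0])*k)
    P=lambda pts,col:cv2.polylines(im,[np.round(np.array(pts)).astype(np.int32)],False,col,1,cv2.LINE_AA)
    P([W(22*np.cos(t),22*np.sin(t),52) for t in np.linspace(0,6.3,60)],(0,255,255))
    for b in(-10,10):
        P([W(-17,b,70),W(17,b,70),W(17,b,52),W(-17,b,52),W(-17,b,70)],(0,0,255))
    for a in(-17,17): P([W(a,-10,70),W(a,0,80),W(a,10,70)],(0,0,255))
    P([W(-17,0,80),W(17,0,80)],(0,255,0))
rows=[]
for f,c,x0,y0 in(("top0","top",152,228),("scene0","scene",428,248)):
    a=cv2.imread(f"pics/{f}.png")[y0:y0+42,x0:x0+56];a=cv2.resize(a,None,fx=7,fy=7,interpolation=cv2.INTER_CUBIC)
    a=cv2.convertScaleAbs(a,alpha=1.4);b=a.copy();draw(b,c,x0,y0,7,np.array([525,142,0.]),-13);rows.append(np.hstack([a,b]))
cv2.imwrite("pics/p5.png",np.vstack(rows))
```

```text
(no output)
```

View pics/p5.png

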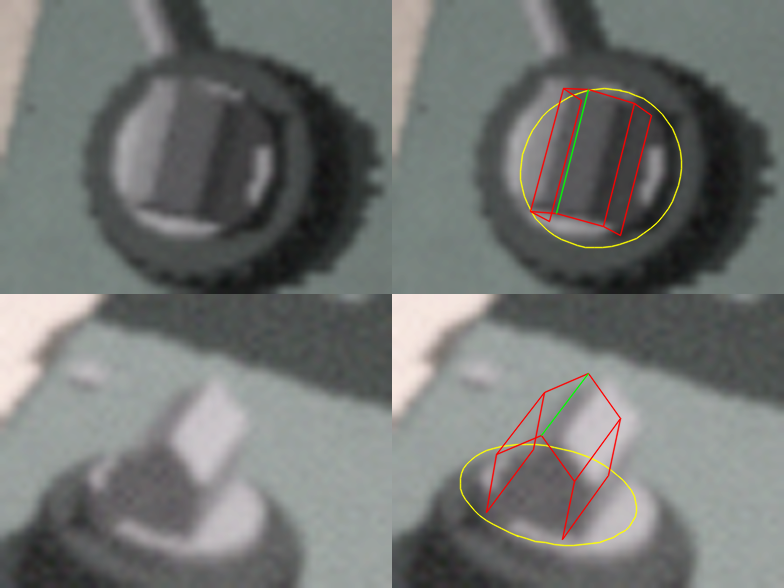

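The overlay is clear: the real screw sits about 2 px left and 1 px up of the (525,142) model in the top view, and about 2.5 px right of it in the scene view. That puts it nearer y≈146–147, heading about −10°. I'll check each camera's bias against the fork tips.

Run:
```python
from h import *
s=robot.read_state();p=s["tcp_pos"];Rm=R.from_rotvec(s["ee_rot"]).as_matrix();u=Rm[:,0]
t=p+105*u;t[2]=p[2]-2.6
print(t,"top",proj("top",t),"obs 177.4 233.7","scene",proj("scene",t),"obs 450 260.8")
for S in((525,142,80),(526,146,80),(527,146,80),(526,147,80)):
    print(S,proj("top",S),proj("scene",S))
S0=np.array([525,142,80.])
print("obs top",proj("top",S0)+[-15.5/7,-8.5/7],"scene",proj("scene",S0)+[20/7,1/7])
```

```text
[551.6 135.8 101.7] top [177.8 232.6] obs 177.4 233.7 scene [448.6 259.9] obs 450 260.8
(525, 142, 80) [177.3 249.1] [452.2 263.1]
(526, 146, 80) [175.1 248.6] [454.5 263.9]
(527, 146, 80) [175.1 248. ] [454.4 264.2]
(526, 147, 80) [174.6 248.6] [455.1 264. ]
obs top [175.  247.8] scene [455.1 263.2]
```

Run:
```python
from h import *
print(rel([451.1,160.9,69],-11.5),robot.read_state()["tcp_pos"])
```

```text
(array([ 1.4, -2.1, 35.3]), array([ 0.1, -0. , -1.4])) [449.3 159.2 104.3]
```

{"name": "servo_tool", "arguments": {
  "commands": [
    [1.4,-2.1,5,0,0,-1.4,0.05],
    [1.4,-2.1,5,0,0,-1.4,0.05],
    [1.4,-2.1,12,0,0,-1.4,0.05],
    [1.4,-2.1,20,0,0,-1.4,0.05],
    [1.4,-2.1,25,0,0,-1.4,0.05],
    [1.4,-2.1,25,0,0,-1.4,0.05]
  ]
}}

```text
t: 7.3
tcp_pos: [450.6, 160.9, 78.6]
ee_rot: [3.124, -0.315, -0.002]
wrist_force: [-0.5, 0.2, -2.2]
opening: 0.166
```

Run:
```python
from h import *
s=robot.read_state();print(s["t"],s["tcp_pos"],s["wrist_force"],s["wrist_torque"],rel([451.1,160.9,68.6],-11.5))
```

```text
7.3 [450.6 160.9  78.6] [-0.5  0.2 -2.2] [0.  0.1 0. ] (array([ 0.5, -0.1, 10. ]), array([ 0.1,  0.1, -0. ]))
```

No contact force with the underside about 18 mm below the tang top, so the fork fits.

{"name": "servo_tool", "arguments": {
  "commands": [
    [0,0,5,0,0,0,0.05],
    [0,0,9,0,0,0,0.05],
    [0,0,10,0,0,0,0.05],
    [0,0,10,0,0,0,0.05]
  ]
}}

```text
t: 7.8
tcp_pos: [450.7, 160.9, 68.8]
ee_rot: [3.124, -0.315, -0.002]
wrist_force: [-1.0, -0.3, -2.0]
opening: 0.169
```

Run:
```python
from h import *
s=robot.read_state();print(s["t"],s["tcp_pos"],s["wrist_force"],s["wrist_torque"],rel([451.1,160.9,68.6],-11.5))
```

```text
7.8 [450.7 160.9  68.8] [-1.  -0.3 -2. ] [ 0.1  0.1 -0.1] (array([ 0.4, -0.1,  0.2]), array([ 0.1,  0.1, -0. ]))
```

{"name": "servo_tool", "arguments": {
  "commands": [
    [0,0,1,0,0,0,0.05],
    [0,0,1.5,0,0,0,0.05],
    [0,0,1.5,0,0,0,0.05]
  ]
}}

```text
t: 8.18
tcp_pos: [451.2, 160.9, 68.5]
ee_rot: [3.124, -0.315, -0.001]
wrist_force: [-5.2, -0.7, 6.9]
opening: 0.165
```

{"name": "servo_tool", "arguments": {
  "commands": [
    [0,0,0,0,0,0,0.4],
    [0,0,0,0,0,0,0.4],
    [0,0,0,0,0,0,0.4],
    [0,0,0,0,0,0,0.4],
    [0,0,0,0,0,0,0.4]
  ]
}}

```text
t: 8.8
tcp_pos: [451.2, 160.9, 68.5]
ee_rot: [3.124, -0.315, -0.001]
wrist_force: [0.4, 0.2, 0.5]
opening: 0.402
```

{"name": "servo_tool", "arguments": {
  "commands": [
    [0,0,-40,0,0,0,0.4],
    [0,0,-95,0,0,0,0.4],
    [0,0,-120,0,0,0,0.4]
  ]
}}

```text
t: 9.18
tcp_pos: [452.7, 161.3, 191.9]
ee_rot: [3.125, -0.315, 0.007]
wrist_force: [0.1, -0.3, -0.3]
opening: 0.397
```

Run:
```python
from h import *
s=robot.read_state();print(s["t"],s["tcp_pos"],s["wrist_force"])
robot.camera("top");
a=robot.camera("scene")[210:330,400:520,::-1]
cv2.imwrite("pics/p6.png",cv2.resize(a,None,fx=4.5,fy=4.5,interpolation=cv2.INTER_CUBIC))
for t in("fork_grip","screw_top","nut_pin"):
  for c in("top","scene"):
    print(c,t,[(np.array(d["xy"])*[640,480],round(d["score"],2)) for d in robot.place_of(c,t)][:5])
```

```text
9.175 [452.7 161.3 191.9] [ 0.1 -0.3 -0.3]
top fork_grip [(array([387.8, 366.4]), 0.98), (array([414.8, 124.8]), 0.93), (array([509.8, 255.9]), 0.88)]
scene fork_grip [(array([148.3, 308.3]), 0.89), (array([171. , 218.9]), 0.81), (array([467., 244.]), 0.59)]
top screw_top [(array([176.4, 248.7]), 0.81)]
scene screw_top [(array([454., 265.]), 0.86)]
top nut_pin [(array([160., 203.]), 0.88)]
scene nut_pin [(array([471.4, 302.3]), 0.65)]
```

View pics/p6.png

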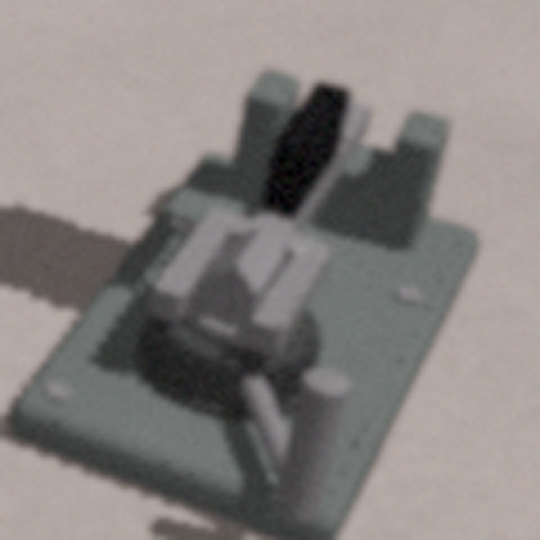

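The fork lies level on the collar and rest with its handle between the posts and its jaw astride the tang. Pin top is at scene (472.9,295.6). Now I locate the pin and turn the hand so the jaws straddle it tangentially.

Run:
```python
from h import *
s=robot.read_state();print(np.degrees(s["joint_positions"]))
a,b=(472.9,295.6),(157.7,202)
print("tri",tri(a,b),plane("scene",a,88),plane("top",b,88))
a,b=np.array(a)-[1.4,.9],np.array(b)-[-.4,1.1]
t=tri(a,b);print("bias-corr",t)
for S in((527.5,145.3),):
  d=t[:2]-S;print(np.linalg.norm(d),np.degrees(np.arctan2(d[1],d[0])))
print(R.from_rotvec(s["ee_rot"]).inv().apply([614.5-s["tcp_pos"][0],181-s["tcp_pos"][1],140-s["tcp_pos"][2]]))
```

```text
[  6.1  -8.5 114.6  -0.1  74.1 107.7]
tri [614.6 181.8  84.9] [618.1 183.2  88. ] [613.9 179.   88. ]
bias-corr [616.1 179.9  87.2]
95.13182829948695 21.297361842636118
[157.2 -52.5  45.9]
```

{"name": "servo_tool", "arguments": {
  "commands": [
    [0,0,0,0,0,-10,0.5],
    [0,0,0,0,0,-20,0.5],
    [0,0,0,0,0,-30,0.5],
    [0,0,0,0,0,-40,0.5],
    [0,0,0,0,0,-50,0.5],
    [0,0,0,0,0,-60,0.5],
    [0,0,0,0,0,-70,0.5],
    [0,0,0,0,0,-80,0.5]
  ]
}}

```text
t: 10.58
tcp_pos: [449.6, 160.9, 185.3]
ee_rot: [-2.591, -1.774, 0.01]
wrist_force: [0.1, 1.1, -0.4]
opening: 0.5
```

{"name": "servo_tool", "arguments": {
  "commands": [
    [0,0,0,0,0,-10,0.5],
    [0,0,0,0,0,-20,0.5],
    [0,0,0,0,0,-30,0.5],
    [0,0,0,0,0,-40,0.5],
    [0,0,0,0,0,-50,0.5],
    [0,0,0,0,0,-60,0.5],
    [0,0,0,0,0,-70,0.5],
    [0,0,0,0,0,-80,0.5]
  ]
}}

```text
t: 11.58
tcp_pos: [448.9, 160.8, 184.0]
ee_rot: [-0.834, -3.021, 0.007]
wrist_force: [0.4, -1.0, -0.2]
opening: 0.496
```

Run:
```python
from h import *
s=robot.read_state();print(s["t"],np.degrees(s["joint_positions"]),s["tcp_pos"],rel([614.5,182,140],203))
```

```text
11.575 [  6.1  -8.3 114.8  -0.1  74.  -53. ] [448.9 160.8 184. ] (array([-131.5,  103.4,   42.5]), array([ -0.2,  -0.5, -53.9]))
```

{"name": "servo_tool", "arguments": {
  "commands": [
    [-40,30,0,0,0,-10,0.5],
    [-80,60,0,0,0,-20,0.5],
    [-120,90,20,0,0,-30,0.5],
    [-134,102.5,42,0,0,-40,0.5],
    [-134,102.5,42,0,0,-50,0.5],
    [-134,102.5,42,0,0,-52.2,0.5],
    [-134,102.5,42,0,0,-52.2,0.5]
  ]
}}

```text
t: 12.45
tcp_pos: [615.6, 179.9, 139.1]
ee_rot: [0.579, -3.076, 0.001]
wrist_force: [-0.6, -0.4, -0.6]
opening: 0.499
```

Run:
```python
from h import *
s=robot.read_state();print(s["t"],s["tcp_pos"],rel([616,180,55],201.3))
robot.camera("top");a=robot.camera("scene")[200:340,400:540,::-1]
cv2.imwrite("pics/p7.png",cv2.resize(a,None,fx=4,fy=4,interpolation=cv2.INTER_CUBIC))
```

```text
12.45 [615.6 179.9 139.1] (array([-1.4, -0.1, 84.1]), array([ 0.1, -0.6,  0. ]))
```

View pics/p7.png

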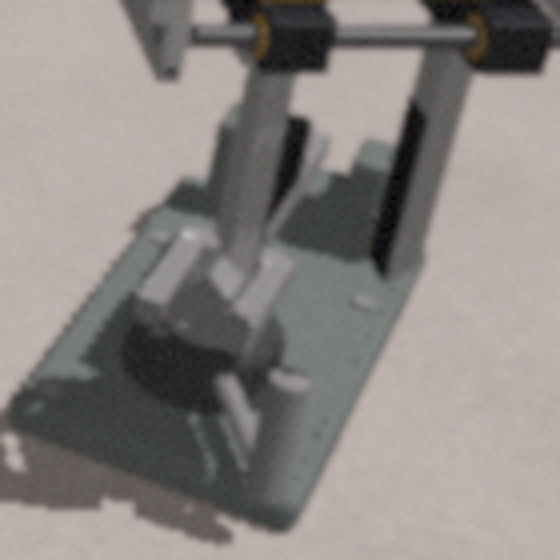

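Fingertips (scene (461,266) and (500,267)) straddle the pin ahead of them; descending.

{"name": "servo_tool", "arguments": {
  "commands": [
    [-1,0,30,0,0,0,0.5],
    [-1,0,60,0,0,0,0.5],
    [-1,0,82,0,0,0,0.5],
    [-1,0,84,0,0,0,0.5]
  ]
}}

```text
t: 13.05
tcp_pos: [614.5, 179.9, 53.7]
ee_rot: [0.578, -3.074, 0.001]
wrist_force: [-0.4, -0.4, -0.1]
opening: 0.503
```

```bash
cat > arc.py <<'E'
from h import *
import sys
C=np.array([527.5,145.3]);s=robot.read_state();z=55
d=s["tcp_pos"][:2]-C;a0=np.degrees(np.arctan2(d[1],d[0]));h=np.degrees(2*np.arctan2(s["ee_rot"][1],s["ee_rot"][0]))
print(s["t"],s["tcp_pos"],"ang",a0,"rad",np.linalg.norm(d),"hdg",h%360,"F",s["wrist_force"],"T",s["wrist_torque"],"j",np.degrees(s["joint_positions"])[[0,5]])
for k in map(float,sys.argv[1:]):
    a=np.radians(k);r=rel([*(C+95*np.array([np.cos(a),np.sin(a)])),z],k+180);print(k,r[0],r[1])
E
python3 arc.py 15 10 5 0 -5 -10 -15 -20
```

```text
13.05 [614.5 179.9  53.7] ang 21.680012764447945 rad 93.61380829400439 hdg 201.28647850895635 F [-0.4 -0.4 -0.1] T [ 0.1 -0.2  0. ] j [   6.2 -105. ]
15.0 [ -0.8 -11.   -1.3] [ 0.1 -0.8  6.3]
10.0 [  0.5 -19.2  -1.3] [ 0.  -0.8 11.3]
5.0 [  2.4 -27.3  -1.3] [ 0.  -0.8 16.3]
0.0 [  5.1 -35.1  -1.3] [-0.  -0.8 21.3]
-5.0 [  8.5 -42.7  -1.2] [-0.1 -0.8 26.3]
-10.0 [ 12.4 -50.   -1.2] [-0.1 -0.8 31.3]
-15.0 [ 17.1 -56.9  -1.1] [-0.1 -0.8 36.3]
-20.0 [ 22.2 -63.3  -1.1] [-0.2 -0.8 41.3]
```

{"name": "servo_tool", "arguments": {
  "commands": [
    [-1,-11,-1,0,0,6.3,0.4],
    [0,-19,-1,0,0,11.3,0.4],
    [2.5,-27,-1,0,0,16.3,0.4],
    [5,-35,-1,0,0,21.3,0.4],
    [8.5,-43,-1,0,0,26.3,0.4],
    [12.5,-50,-1,0,0,31.3,0.4],
    [17,-57,-1,0,0,36.3,0.4],
    [22,-63.5,-1,0,0,41.3,0.4]
  ]
}}

```text
t: 14.05
tcp_pos: [617.6, 113.5, 56.2]
ee_rot: [-0.549, -3.082, 0.005]
wrist_force: [-1.0, 2.6, 0.1]
opening: 0.4
```

```bash
python3 arc.py -22 -25 -28 -31 -34 -37 -40 -43
```

```text
14.05 [617.6 113.5  56.2] ang -19.416394873273415 rad 95.53968441063734 hdg 159.8138290144921 F [-1.   2.6  0.1] T [ 0.7 -0.   0. ] j [  0.1 -69.7]
-22.0 [ 0.6 -4.3  1.3] [-0.3 -0.6  1.8]
-25.0 [ 0.9 -9.2  1.3] [-0.3 -0.6  4.8]
-28.0 [  1.4 -14.2   1.3] [-0.3 -0.6  7.8]
-31.0 [  2.2 -19.1   1.4] [-0.4 -0.6 10.8]
-34.0 [  3.3 -24.    1.4] [-0.4 -0.6 13.8]
-37.0 [  4.6 -28.8   1.4] [-0.4 -0.6 16.8]
-40.0 [  6.1 -33.5   1.5] [-0.4 -0.6 19.8]
-43.0 [  7.9 -38.1   1.5] [-0.4 -0.6 22.8]
```

About 3 N on the pin: it is turning as described. Continuing.

{"name": "servo_tool", "arguments": {
  "commands": [
    [0.5,-4.5,1,0,0,1.8,0.4],
    [1,-9,1,0,0,4.8,0.4],
    [1.5,-14,1,0,0,7.8,0.4],
    [2,-19,1,0,0,10.8,0.4],
    [3.3,-24,1,0,0,13.8,0.4],
    [4.6,-29,1,0,0,16.8,0.4]
  ]
}}

```text
t: 14.8
tcp_pos: [603.9, 88.4, 56.3]
ee_rot: [-0.995, -2.97, 0.005]
wrist_force: [0.8, 3.1, -1.2]
opening: 0.403
```

```bash
python3 arc.py -39 -41 -43 -45 -47 -49 -51 -53
```

```text
14.8 [603.9  88.4  56.3] ang -36.667736662729105 rad 95.25812947705391 hdg 142.93943618312213 F [ 0.8  3.1 -1.2] T [ 0.6 -0.2  0.1] j [ -2.3 -55.2]
-39.0 [ 0.3 -3.9  1.3] [-0.4 -0.4  1.9]
-41.0 [ 0.5 -7.2  1.3] [-0.4 -0.4  3.9]
-43.0 [  0.8 -10.5   1.4] [-0.4 -0.4  5.9]
-45.0 [  1.2 -13.8   1.4] [-0.4 -0.4  7.9]
-47.0 [  1.7 -17.    1.4] [-0.4 -0.4  9.9]
-49.0 [  2.3 -20.3   1.4] [-0.4 -0.4 11.9]
-51.0 [  3.  -23.5   1.5] [-0.4 -0.4 13.9]
-53.0 [  3.9 -26.7   1.5] [-0.4 -0.4 15.9]
```

{"name": "servo_tool", "arguments": {
  "commands": [
    [0.3,-4,1,0,0,1.9,0.4],
    [0.5,-7,1,0,0,3.9,0.4],
    [0.8,-10.5,1,0,0,5.9,0.4],
    [1.2,-14,1,0,0,7.9,0.4]
  ]
}}

```text
t: 15.3
tcp_pos: [595.0, 77.8, 56.0]
ee_rot: [-1.201, -2.894, 0.006]
wrist_force: [1.3, 2.7, 2.3]
opening: 0.402
```

```bash
python3 arc.py -47 -49 -51 -53 -55 -57
```

```text
15.3 [595.   77.8  56. ] ang -45.001151164824854 rad 95.52751864834259 hdg 134.91582223926488 F [1.3 2.7 2.3] T [ 0.6 -0.5  0. ] j [ -3.3 -48.2]
-47.0 [ 0.6 -3.3  1. ] [-0.4 -0.3  1.9]
-49.0 [ 0.7 -6.6  1. ] [-0.4 -0.3  3.9]
-51.0 [ 1.  -9.9  1. ] [-0.4 -0.3  5.9]
-53.0 [  1.4 -13.2   1.1] [-0.4 -0.3  7.9]
-55.0 [  1.9 -16.5   1.1] [-0.4 -0.3  9.9]
-57.0 [  2.6 -19.7   1.1] [-0.4 -0.3 11.9]
```

{"name": "servo_tool", "arguments": {
  "commands": [
    [0.6,-3.3,1,0,0,1.9,0.4],
    [0.7,-6.6,1,0,0,3.9,0.4],
    [1,-10,1,0,0,5.9,0.4]
  ]
}}

```text
t: 15.68
tcp_pos: [587.7, 71.0, 55.4]
ee_rot: [-1.353, -2.829, 0.006]
wrist_force: [2.9, 2.1, 1.5]
opening: 0.401
```

```bash
python3 arc.py -53 -55 -57 -59 -61
```

```text
15.675 [587.7  71.   55.4] ang -50.98540559612965 rad 95.57387466136575 hdg 128.8780436424206 F [2.9 2.1 1.5] T [ 0.3 -0.7 -0. ] j [ -4.  -42.9]
-53.0 [ 0.6 -3.3  0.4] [-0.3 -0.2  1.9]
-55.0 [ 0.8 -6.7  0.4] [-0.3 -0.2  3.9]
-57.0 [  1.1 -10.    0.5] [-0.4 -0.2  5.9]
-59.0 [  1.5 -13.2   0.5] [-0.4 -0.2  7.9]
-61.0 [  2.  -16.5   0.5] [-0.4 -0.2  9.9]
```

{"name": "servo_tool", "arguments": {
  "commands": [
    [0.6,-3.3,0,0,0,1.9,0.4],
    [0.8,-6.7,0,0,0,3.9,0.4],
    [1.1,-10,0,0,0,5.9,0.4]
  ]
}}

```text
t: 16.05
tcp_pos: [579.3, 65.2, 55.5]
ee_rot: [-1.5, -2.754, 0.006]
wrist_force: [4.8, 0.6, 0.6]
opening: 0.404
```

```bash
python3 arc.py -59 -61 -63 -65 -67
```

```text
16.05 [579.3  65.2  55.5] ang -57.116692754760585 rad 95.3792271366115 hdg 122.84514466706855 F [4.8 0.6 0.6] T [ 0.1 -0.9 -0.1] j [ -4.7 -37.5]
-59.0 [ 0.4 -3.1  0.5] [-0.3 -0.1  1.8]
-61.0 [ 0.6 -6.4  0.6] [-0.4 -0.1  3.8]
-63.0 [ 0.9 -9.7  0.6] [-0.4 -0.1  5.8]
-65.0 [  1.3 -13.    0.6] [-0.4 -0.1  7.8]
-67.0 [  1.8 -16.3   0.6] [-0.4 -0.1  9.8]
```

{"name": "servo_tool", "arguments": {
  "commands": [
    [0.4,-3,0,0,0,1.8,0.4],
    [0.6,-6.4,0,0,0,3.8,0.4]
  ]
}}

```text
t: 16.3
tcp_pos: [573.5, 62.0, 55.5]
ee_rot: [-1.594, -2.702, 0.007]
wrist_force: [3.7, 0.8, 1.7]
opening: 0.399
```

```bash
python3 arc.py -63 -65 -67 -69 -71
```

```text
16.3 [573.5  62.   55.5] ang -61.1160854886067 rad 95.16326326434299 hdg 118.91304595870386 F [3.7 0.8 1.7] T [-0.1 -0.9 -0. ] j [ -5.  -33.9]
-63.0 [ 0.2 -3.1  0.6] [-0.4 -0.1  1.9]
-65.0 [ 0.4 -6.4  0.6] [-0.4 -0.1  3.9]
-67.0 [ 0.7 -9.7  0.6] [-0.4 -0.1  5.9]
-69.0 [  1.1 -13.    0.6] [-0.4 -0.1  7.9]
-71.0 [  1.6 -16.3   0.6] [-0.4 -0.1  9.9]
```

{"name": "servo_tool", "arguments": {
  "commands": [
    [0.2,-3,0,0,0,1.9,0.4],
    [0.4,-6.4,0,0,0,3.9,0.4]
  ]
}}

```text
t: 16.55
tcp_pos: [567.5, 59.0, 55.5]
ee_rot: [-1.688, -2.644, 0.007]
wrist_force: [4.9, -0.9, 0.1]
opening: 0.398
```

```bash
python3 arc.py -67 -69 -71 -73 -75
```

```text
16.55 [567.5  59.   55.5] ang -65.14854916893148 rad 95.07642714491958 hdg 114.88087602233409 F [ 4.9 -0.9  0.1] T [ 0.  -0.9 -0. ] j [ -5.4 -30.2]
-67.0 [ 0.1 -3.1  0.6] [-0.4 -0.1  1.9]
-69.0 [ 0.3 -6.4  0.6] [-0.4 -0.1  3.9]
-71.0 [ 0.6 -9.7  0.6] [-0.4 -0.   5.9]
-73.0 [  1.  -13.    0.6] [-0.4 -0.   7.9]
-75.0 [  1.5 -16.2   0.6] [-0.4 -0.   9.9]
```

Run:
```python
from h import *
a=robot.camera("top")[190:340,130:230,::-1];b=robot.camera("scene")[200:350,390:510,::-1]
cv2.imwrite("pics/p8.png",np.hstack([cv2.resize(q,None,fx=3.5,fy=3.5,interpolation=cv2.INTER_CUBIC) for q in(a,b)]))
```

```text
(no output)
```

View pics/p8.png

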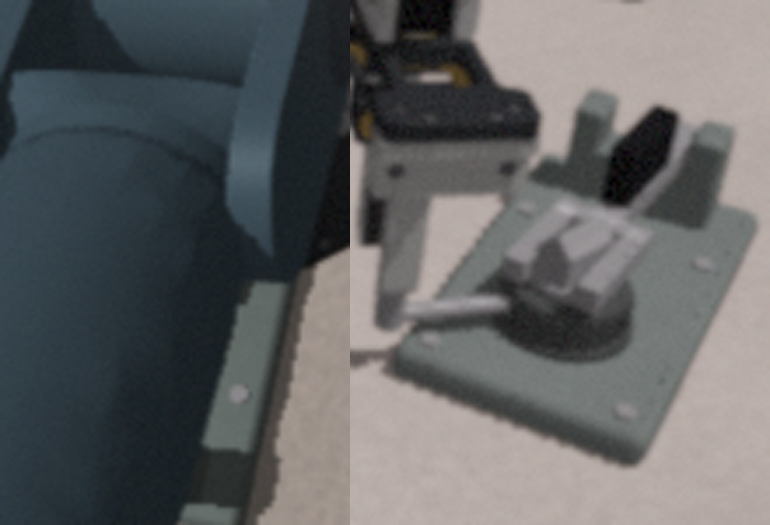

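The fork has swung until its handle leans on the +y post; it is still seated and holding the tang (some play used). Continuing to the stop.

{"name": "servo_tool", "arguments": {
  "commands": [
    [0.1,-3,0,0,0,1.9,0.4],
    [0.3,-6.4,0,0,0,3.9,0.4]
  ]
}}

```text
t: 16.9
tcp_pos: [562.1, 57.4, 55.6]
ee_rot: [-1.78, -2.585, 0.003]
wrist_force: [9.5, 4.3, -4.0]
opening: 0.406
```

```bash
python3 arc.py -71 -72 -73 -75 -77
```

```text
16.9 [562.1  57.4  55.6] ang -68.50716485356092 rad 94.50746837698732 hdg 110.89833268855165 F [ 9.5  4.3 -4. ] T [ 0.9 -2.  -0. ] j [ -5.7 -26.6]
-71.0 [-0.4 -4.1  0.6] [-0.2 -0.1  1.9]
-72.0 [-0.4 -5.8  0.6] [-0.2 -0.1  2.9]
-73.0 [-0.3 -7.4  0.6] [-0.2 -0.1  3.9]
-75.0 [  0.  -10.7   0.6] [-0.2 -0.1  5.9]
-77.0 [  0.4 -14.    0.6] [-0.2 -0.1  7.9]
```

Force jumped to about 10 N, so the stop is likely. Pressing on in small steps to confirm.

{"name": "servo_tool", "arguments": {
  "commands": [
    [0,-2.5,0,0,0,1,0.4],
    [0,-4,0,0,0,1.9,0.4],
    [0,-4,0,0,0,1.9,0.4]
  ]
}}

```text
t: 17.27
tcp_pos: [560.4, 57.1, 55.6]
ee_rot: [1.827, 2.556, 0.006]
wrist_force: [12.9, 5.8, -6.4]
opening: 0.399
```

```bash
python3 arc.py -75
```

```text
17.275 [560.4  57.1  55.6] ang -69.54503963747682 rad 94.09390785901309 hdg 108.88533634632687 F [12.9  5.8 -6.4] T [ 0.9 -2.4  0. ] j [ -5.8 -24.8]
-75.0 [-0.7 -9.   0.6] [ 0.2 -0.1  3.9]
```

{"name": "servo_tool", "arguments": {
  "commands": [
    [0,-3,0,0,0,1,0.4],
    [0,-6,0,0,0,2,0.4],
    [0,-6,0,0,0,2,0.4],
    [0,-6,0,0,0,2,0.4]
  ]
}}

```text
t: 17.77
tcp_pos: [558.1, 56.7, 55.6]
ee_rot: [1.87, 2.517, 0.019]
wrist_force: [18.6, 6.0, -11.4]
opening: 0.406
```

```bash
python3 arc.py
```

```text
17.775 [558.1  56.7  55.6] ang -70.96066052577109 rad 93.73512074450323 hdg 106.7608146552524 F [ 18.6   6.  -11.4] T [ 1.1 -3.2 -0. ] j [ -6. -23.]
```

{"name": "servo_tool", "arguments": {
  "commands": [
    [0,6,0,0,0,0,0.4],
    [0,12,0,0,0,0,0.4],
    [0,12,0,0,0,0,0.4],
    [0,12,-55,0,0,0,0.4],
    [0,12,-110,0,0,0,0.4],
    [0,12,-150,0,0,0,0.4]
  ]
}}

```text
t: 18.52
tcp_pos: [567.6, 59.1, 208.2]
ee_rot: [1.87, 2.516, 0.019]
wrist_force: [0.6, -0.0, -0.1]
opening: 0.401
```

{"name": "servo_tool", "arguments": {
  "commands": [
    [0,-60,-40,0,0,0,0.4],
    [0,-120,-60,0,0,0,0.4],
    [0,-180,-60,0,0,0,0.4],
    [0,-240,-60,0,0,0,0.4],
    [0,-300,-60,0,0,0,0.4]
  ]
}}

```text
t: 19.15
tcp_pos: [280.5, -26.4, 263.5]
ee_rot: [1.869, 2.518, 0.017]
wrist_force: [-1.6, -1.6, 1.2]
opening: 0.405
```

Run:
```python
from h import *
s=robot.read_state();print(s["t"],s["tcp_pos"],s["wrist_force"])
a=robot.camera("top")[190:340,130:230,::-1];b=robot.camera("scene")[210:330,400:520,::-1]
cv2.imwrite("pics/p9.png",np.hstack([cv2.resize(a,None,fx=3.6,fy=3.6,interpolation=cv2.INTER_CUBIC),cv2.resize(b,(420,540),interpolation=cv2.INTER_CUBIC)]) if 0 else np.hstack([cv2.resize(a,(360,540),interpolation=cv2.INTER_CUBIC),cv2.resize(b,(432,432),interpolation=cv2.INTER_CUBIC).repeat(1,0) if 0 else cv2.copyMakeBorder(cv2.resize(b,(432,432),interpolation=cv2.INTER_CUBIC),0,108,0,0,0)]))
```

```text
19.15 [280.5 -26.4 263.5] [-1.6 -1.6  1.2]
```

View pics/p9.png

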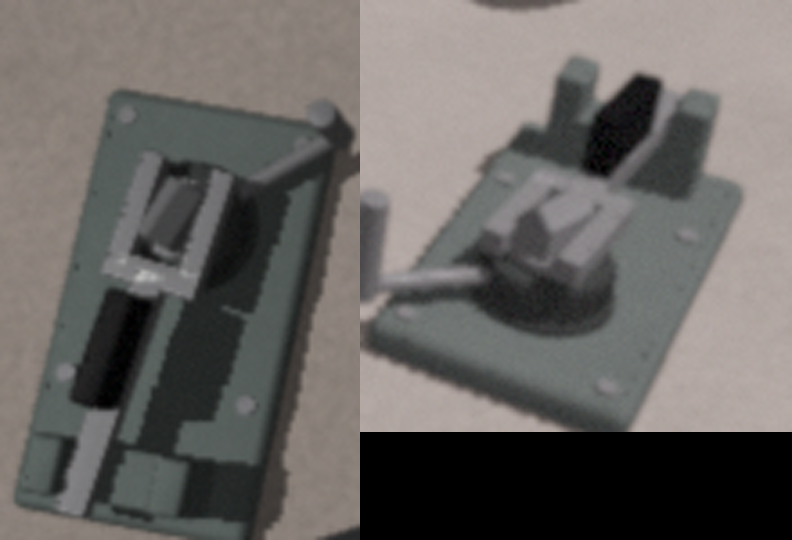

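Fork seated, handle against the +y post; the pin is now at top (218.9,221.1), the tang turned clockwise within the jaw. Compute the pin travel versus the screw turn.

Run:
```python
from h import *
C=np.array([527.5,145.3])
q=plane("top",(130+320/3.6+.4,190+112/3.6-1.1),88);d=q[:2]-C;print("pin",q,np.linalg.norm(d),np.degrees(np.arctan2(d[1],d[0])))
for uv in((130+320/3.6,190+112/3.6),):
    pass
q=plane("scene",(400+(374-360)/3.6-1.4,210+198/3.6-.9),88);d=q[:2]-C;print("pin scene",q,np.linalg.norm(d),np.degrees(np.arctan2(d[1],d[0])))
# initial by the same
q=plane("top",(157.7+.4,202-1.1),88);d=q[:2]-C;print("pin0",np.linalg.norm(d),np.degrees(np.arctan2(d[1],d[0])))
def wire(im,c,x0,y0,k,S,h):
    u=np.array([np.cos(np.radians(h)),np.sin(np.radians(h)),0]);v=np.array([-u[1],u[0],0])
    off=np.array([-.4,1.1]) if c=="top" else np.array([1.4,.9])
    W=lambda a,b,z:((proj(c,S+u*a+v*b+[0,0,z])+off+.5-[x0,y0])*k)
    P=lambda pts,col:cv2.polylines(im,[np.round(np.array(pts)).astype(np.int32)],False,col,1,cv2.LINE_AA)
    for a in(-17,17): P([W(a,-10,70),W(a,0,80),W(a,10,70)],(0,0,255))
    for b in(-10,10):P([W(-17,b,70),W(17,b,70)],(0,0,255))
    P([W(-17,0,80),W(17,0,80)],(0,255,0))
rows=[]
for c,x0,y0 in(("top",152,228),("scene",428,248)):
    a=robot.camera(c)[y0:y0+42,x0:x0+56,::-1];a=cv2.convertScaleAbs(cv2.resize(a,None,fx=7,fy=7,interpolation=cv2.INTER_CUBIC),alpha=1.5);b=a.copy()
    wire(b,c,x0,y0,7,np.array([527.5,145.3,0]),-30);rows.append(np.hstack([a,b]))
cv2.imwrite("pics/p10.png",np.vstack(rows))
```

```text
pin [576.7  63.   88. ] 95.89192866443523 -59.136870596597404
pin scene [573.3  62.7  88. ] 94.46004459437412 -60.979441480311024
pin0 94.48041808001082 20.456775437878566
```

View pics/p10.png

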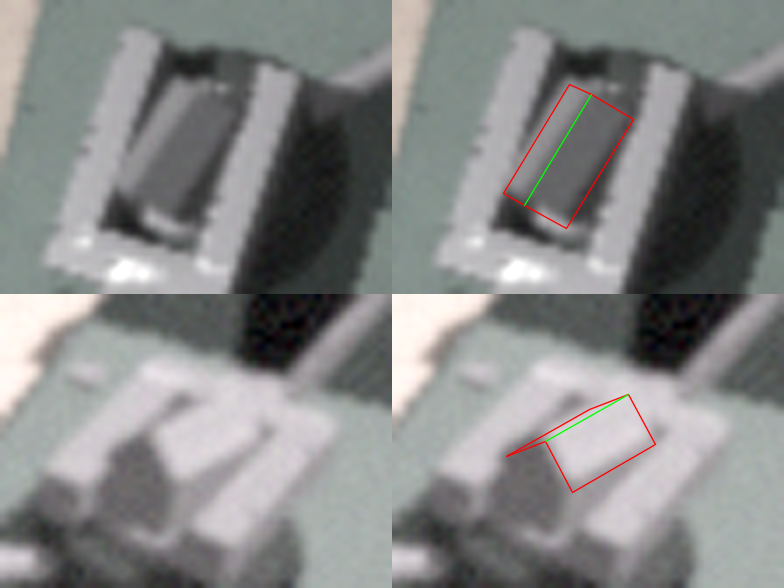

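```bash
python3 -c "
from cell import robot
print(robot.hand_in())"
```

```text
the job is handed in; nothing more can be done
None
```

I put the wide-jawed fork over the screw's flats, turned the locknut clockwise by its pin until it stopped, backed off and handed in at about 19 s. The hand-in gave no verdict.

- **Fork:** it went down with no sideways force. In the last picture it lies level on the collar, with its handle between the posts and leaning on the +y one. Its jaw is still astride the tang.
- **Locknut:** about 3–5 N at the pin turned it. It then stopped: force rose to about 20 N while the pin barely moved.
- **Travel:** the pin went through about 81°. The screw turned about 19° of that, within its stated 20° of play, which leaves about 62° (1.08 rad) of nut on screw. That fits the 1.3 rad stop if the nut started near 0.2 rad. I inferred the stop from the force and could not read the nut's angle directly.
- **Disagreements:**
  - At peak force the hand's position put the pin about 4° further round than the pictures showed after I let go. I took this as give in the fingers under load.
  - The two cameras disagreed by about 2 mm on the screw. I corrected that against the known fork position before lowering.
- **Bystanders:** I did not touch the narrow fork, eyepiece or objective on purpose, but I did not re-check where they stand at the end.

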